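# Count out the clamp nuts and hold a cast lever over its fixture

### The job

The fixture has three clamps and each takes one nut: top up the blue parts dish with loose collar nuts until exactly three nuts are in it, and let go of them. Then grip the rust-red cast lever by its arm at its balance point, lift it, carry it to the fixture without touching the fixture with it, and finish while still holding it there, still and level, with its big eye over the big locating plug and its small eye over the small pin, clear above the clamp studs but no more than about 10 cm above them, so that I can blow the chips off the seats below. Leave the spanner, the tool holder and the blow gun where they are.

Things in the scene. Friction and masses are not known exactly. Their poses are not given: they have to be found in the camera images.
- dish_in (a point): centre of the inner floor of the round blue parts dish, 3 mm above the bench. The dish is fixed; flat floor of 71 mm inner radius, flaring rim 18 mm high, 160 mm outer diameter. One nut is already in it.
- nut1_mid (a point): black steel M16 collar nut: hexagon 24 across flats on a round collar 31 in diameter and 4 high at its foot, 24 high in all, standing upright, about 80 g. This point is at its centre, 12 above its foot; z up when upright; the flats face along x and every 60 degrees. This one starts in the dish.
- nut2_mid (a point): black steel M16 collar nut: hexagon 24 across flats on a round collar 31 in diameter and 4 high at its foot, 24 high in all, standing upright, about 80 g. This point is at its centre, 12 above its foot; z up when upright; the flats face along x and every 60 degrees. This one starts on the bench.
- nut3_mid (a point): black steel M16 collar nut: hexagon 24 across flats on a round collar 31 in diameter and 4 high at its foot, 24 high in all, standing upright, about 80 g. This point is at its centre, 12 above its foot; z up when upright; the flats face along x and every 60 degrees. This one starts on the bench.
- nut4_mid (a point): black steel M16 collar nut: hexagon 24 across flats on a round collar 31 in diameter and 4 high at its foot, 24 high in all, standing upright, about 80 g. This point is at its centre, 12 above its foot; z up when upright; the flats face along x and every 60 degrees. This one starts on the bench.
- nut5_mid (a point): black steel M16 collar nut: hexagon 24 across flats on a round collar 31 in diameter and 4 high at its foot, 24 high in all, standing upright, about 80 g. This point is at its centre, 12 above its foot; z up when upright; the flats face along x and every 60 degrees. This one starts on the bench.
- lever_big (a point): centre of the lever's big eye, on its bore axis, 18 mm above the underside; x along the arm to the small eye, z up. Big eye: 52 mm diameter, 36 high, 24 bore. The arm between the eyes is 20 wide and 20 high, 6 to 26 mm above the underside. The balance point (centre of mass) is on the arm, 54 mm from this point along x, well short of mid-length; grip there across the arm's two sides.
- lever_small (a point): point on the bore axis of the lever's small eye, 190 mm from lever_big along its x and at the same height (18 mm above the underside). Small eye: 28 mm diameter, 28 high, 12 mm bore.
- lever: the rigid rust-red iron casting, about 0.7 kg (0.55 to 0.85), 230 mm long with a straight arm, lying on the bench on its two eyes. Origin at the underside of the big eye on its bore axis, x along the arm to the small eye, z up.
- fixture: dark steel fixture fixed on the bench: base plate 280 x 150 x 20 mm, origin under its centre, x along its length from the big plug to the small pin, z up. Three upright 16 mm clamp studs with grey straps swung aside stand on it beside the arm's place, at (-55, 50), (-55, -50) and (72, 48) mm; their tops, the highest points of the fixture, are 100 mm above the bench.
- plug (a point): top centre of the big locating plug (23 mm diameter, on a 48 mm round seat), 57 mm above the bench, at (-85, 0) on the fixture.
- pin (a point): top centre of the small locating pin (11 mm diameter, on a 28 mm round seat), 53 mm above the bench, at (105, 0) on the fixture, 190 mm from the plug.
- holder: bystander: steel tool holder with taper, standing upright, 63 mm diameter, 118 high; origin under its centre. Leave it alone.
- spanner: bystander: steel spanner lying flat, 222 mm long along its x, 12 high; origin under its centre. Leave it alone.
- blowgun: bystander: black air blow gun lying flat, nozzle along its x, about 180 by 140 mm, 26 high; origin under its body. Leave it alone.

How it is judged:
By the outcome, as a careful person would: the job done as asked, in the order asked, and still so for the second after the job is handed in, while the arm keeps its last pose, push and grip.
It also fails if it takes over 64 s, if anything falls off the work surface, if the arm or the gripper's body presses on something with over 40 N, if the wrist force passes 120 N, or if a joint passes its speed limit or range.

### The arm

A 6-joint arm with a two-finger parallel gripper is mounted at the origin on the work surface. World frame = base frame: x ahead of the robot, y to its left, z up, the work surface at z = 0. Lengths are in mm, angles in rad, forces in N, time in s.
With the tool pointing down it reaches from about 350 to 775 mm from the base axis. Payload 7.3 kg.
Tool frame: the origin (TCP) lies between the finger pads; the fingertips stand 22 mm ahead of it and the grasp point (between the pads) lies 3 mm ahead of it; z points along the fingers, x is the direction in which the jaws open and shut, and the axes are right-handed (so a half turn about z gives the same grasp; the last joint's range is limited). The gripper opens to 92 mm and grips with 3 to 60 N. Pads are 19 mm wide; open, the fingers measure 130 mm over their backs; the gripper's body (75 mm by 190 mm) begins 47 mm behind the grasp point.
Start: joints at [1.021, 0.342, 1.524, -0, 1.275, -0.146], TCP at [206.267, 482.801, 248.741] pointing down, gripper open.
Joint ranges: [-2.53, 2.53], [-0.77, 2.02], [0.04, 2.7], [-1, 4.14], [0.28, 2.66], [-3.11, 3.11]. Speed limits (rad/s): [2.57, 2.57, 3.14, 3.14, 3.14, 3.14].

### API

Orientations are given as [roll, pitch, yaw] about the fixed x, y, z axes, in that order (R = Rz(yaw) Ry(pitch) Rx(roll)).
In Python, from plant import * gives the robot as it stands. The module is installed in compiled form; this text tells all that it offers.
- The arm moves only by the shell command python3 -m handwheel 'ROWS' [OPENING]. ROWS is a JSON object of lists of equal length, an entry for each row: "translation": the shift along the world's x, y, z in units of 15 cm (1.0 is 15 cm), a list of three; "twist": the turn about the world's z in units of 90 degrees (1.0 is 90 degrees). In form: {"translation": [[tx, ty, tz], ...], "twist": [twist, ...]}. A call has exactly 8 rows; each row shifts and turns the pose as measured when the row begins; what a row does not reach is not made up. A row lasts 1/8 s, in which the tool goes at most 62.5 mm and 10.7 degrees, less where a joint would pass 70% of its speed; a pose out of reach is approached as far as the arm can. A call with a number of a shift or a turn outside -1 to 1 is refused whole. A call with a gripper value outside its range is refused whole. OPENING is the closure in counts, from 0 (fully open) to 255 (shut), set as the call begins (- or left out, the last holds). The fingers move at their own pace and stop on an object; the grip force is fixed at half the most. Time passes only in rows, so rows that do not move let the fingers close, or fill a call up. It gives the time, the measured TCP pose, the force and the opening at its end, in the units of the state.
- get_obs(): the state, without advancing time (a new reading comes with each control period).
- capture(name): name is "side" or "top"; returns a dict with "img" (384x512x3 uint8, red, green, blue), "vertical_fov" (degrees; the focal length in pixels is half the picture's height over the tangent of half this angle, whatever the lens; pixels are square), "cx", "cy" (the principal point, pixels), "distortion" ([k1, k2, p1, p2, k3] as OpenCV has them; the pictures are not rectified), "world_from_camera" (4x4, takes a point from camera to world coordinates). Camera axes: x right, y up, looking along -z (the intrinsics and any distortion apply to the point x, -y, -z); pixel columns grow to the right and rows downward; lengths in mm; the calibration is good to about 2 mm. A picture is of the moment at which its call begins. There is no depth.
- close_job(): hands the job in, once; it reports no verdict.
Trained networks look in the newest picture that a camera, given by its name, has taken for a name from the list of things; names that differ only in an ending like _2 or _b are one class to them, and where a whole thing is asked for, a point or a joint stands for the part that bears it (a point fixed in the world has none). Each returns a list of dicts, best first, with "score" (0 to 1); they miss things now and then, are a little off and sometimes report something else, mostly with a low value. They report only what shows in the picture. A call takes as long as a camera call.
- search_frame(camera, label): "position" ([x, y, z] in mm, in the coordinates of the camera as it stood for that picture, good to about 4 mm: the middle of the surface that is visible of it).
- spot_point(camera, label): "position" ([x, y, z] in mm, in the coordinates of the camera as it stood for that picture, good to about 4 mm: a listed point, or the origin of a listed thing).
The state is a dict: "time": time; "joint_positions": joint angles; "dq": joint speeds; "tau": joint torques, N m; "tool_pos": TCP position; "tcp_rot": TCP orientation; "contact_force": force on the tool from outside, world axes, zero at the start; "moment": the same for the moment, N m; "grip_width": finger opening in mm.
Only numpy, scipy, OpenCV 4.12 (cv2) and the standard library are available. Lean on these libraries where they do the work, as an engineer would, in place of code of your own. Each camera call takes 0.05 s, during which the arm holds its last target.

## Working session

There is one attempt and no reset: what is moved stays moved. The work goes in short steps, Python scripts to look and compute and a shell command to move; the robot and the scene stay as the last step left them, time stands still between calls to the robot, and variables do not carry over. Pictures are saved under pics/ and viewed, and the job is handed in when it is done.

```bash
mkdir -p pics; cat > h.py <<'E'
from plant import *
import numpy as np, cv2
def K(c):
    h,w=c["img"].shape[:2]; f=h/2/np.tan(np.radians(c["vertical_fov"])/2)
    return np.array([[f,0,c["cx"]],[0,f,c["cy"]],[0,0,1]]),np.array(c["distortion"],float)
def pix2world(c,uv,z):
    k,d=K(c); p=cv2.undistortPoints(np.array([[uv]],float),k,d)[0,0]
    T=np.array(c["world_from_camera"]); r=T[:3,:3]@np.array([p[0],-p[1],-1]); o=T[:3,3]
    return o+r*(z-o[2])/r[2]
def world2pix(c,P):
    k,d=K(c); T=np.linalg.inv(np.array(c["world_from_camera"])); P=np.atleast_2d(P).astype(float)
    q=(T[:3,:3]@P.T).T+T[:3,3]; q=q*[1,-1,-1]
    return cv2.projectPoints(q,np.zeros(3),np.zeros(3),k,d)[0][:,0]
def w(c,p):
    T=np.array(c["world_from_camera"]); return T[:3,:3]@np.array(p)+T[:3,3]
def save(c,n,s=1.5):
    cv2.imwrite("pics/"+n,cv2.resize(c["img"][:,:,::-1],None,fx=s,fy=s,interpolation=cv2.INTER_CUBIC))
E
python3 - <<'E'
from h import *
for n in("top","side"):
    c=capture(n); save(c,n+"0.png"); print(n,np.round(c["world_from_camera"],2).tolist(),c["vertical_fov"],c["cx"],c["cy"],c["distortion"])
    for l in("dish_in","nut1_mid","lever_big","lever_small","plug","pin","holder","spanner","blowgun","fixture"):
        print(l,[(np.round(w(c,r["position"])).tolist(),round(r["score"],2)) for r in spot_point(n,l)])
print(get_obs())
E
```

```text
top [[-0.02, 0.98, -0.2, 338.59], [-1.0, -0.03, -0.01, -40.17], [-0.01, 0.19, 0.98, 1269.09], [0.0, 0.0, 0.0, 1.0]] 45.78523067084441 249.3732512450408 200.68959067369852 [-0.11532851  0.          0.          0.          0.        ]
dish_in [([644.0, 196.0, 1.0], 0.95)]
nut1_mid [([667.0, 224.0, 21.0], 0.41), ([658.0, -281.0, 55.0], 0.37)]
lever_big [([432.0, 146.0, 17.0], 0.66), ([765.0, 81.0, -1.0], 0.2)]
lever_small [([476.0, 339.0, 18.0], 0.88)]
plug [([656.0, -282.0, 57.0], 0.97)]
pin [([627.0, -101.0, 53.0], 0.88)]
holder [([574.0, 378.0, 0.0], 0.95)]
spanner [([470.0, -458.0, 2.0], 0.89)]
blowgun [([763.0, 81.0, 2.0], 0.63)]
fixture [([643.0, -205.0, 1.0], 0.92)]
side [[0.74, 0.42, -0.53, -63.77], [-0.68, 0.44, -0.59, -734.45], [-0.01, 0.79, 0.61, 787.72], [0.0, 0.0, 0.0, 1.0]] 57.525878835440174 256.61057905292887 193.03821400155888 [-0.01790955  0.          0.          0.          0.        ]
dish_in [([643.0, 200.0, 0.0], 0.79)]
nut1_mid [([432.0, 151.0, 0.0], 0.62), ([663.0, 230.0, 14.0], 0.41), ([470.0, 336.0, 17.0], 0.19)]
lever_big [([434.0, 148.0, 19.0], 0.77)]
lever_s
[... 321 characters left out ...]
re [([648.0, -204.0, -3.0], 0.89)]
{'time': 1.1, 'joint_positions': array([ 1.02099736e+00,  3.42009991e-01,  1.52409094e+00, -2.05473043e-05,
        1.27539641e+00, -1.45977881e-01]), 'dq': array([ 0.00147031,  0.00049425, -0.00027702,  0.00099997, -0.00049953,
        0.00181855]), 'tau': array([-7.99231793e-05, -4.31151044e+01, -2.44480705e+01,  7.16122496e-02,
        4.84786753e-02, -2.30253977e-05]), 'tool_pos': array([206.27642779, 482.80175691, 248.73848543]), 'tcp_rot': array([ 3.14155934e+00, -9.14332803e-05,  1.16698122e+00]), 'contact_force': array([-0.34342318,  0.28239404, -0.27060253]), 'moment': array([-0.04830486, -0.01650533, -0.02483821]), 'grip_width': 92.02000847490422}
```

View pics/top0.png

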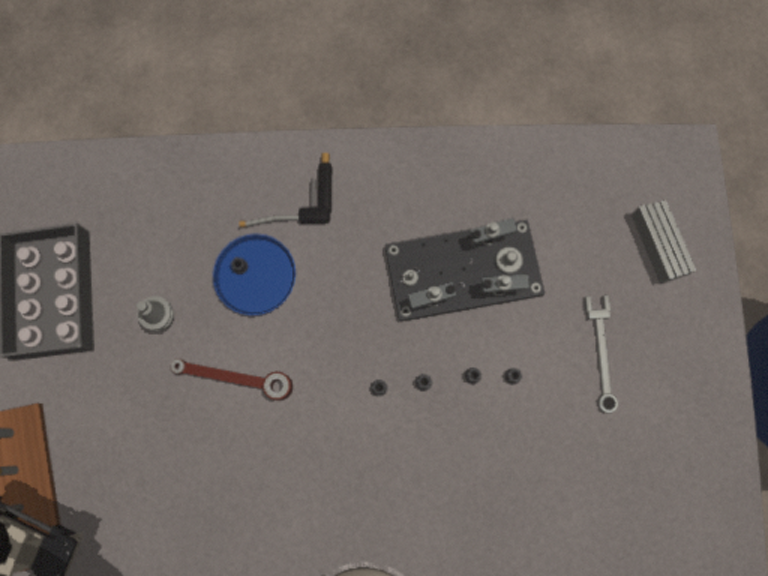

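View pics/side0.png

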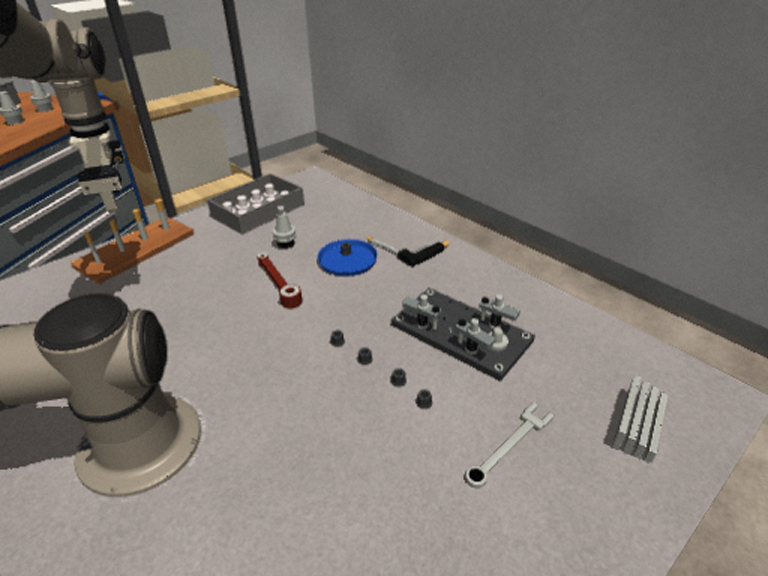

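The top picture shows four loose nuts in a row at about (378,387), (423,382), (472,376) and (513,376) at the 1.5x scale. One nut is in the dish at (239,266), the lever is at lower left, and the fixture is right of centre.

```bash
python3 - <<'E'
from h import *
c=capture("top"); s=capture("side")
I=c["img"]
for u in [(378,387),(423,382),(472,376),(513,376),(239,266)]:
    u=np.array(u)/1.5; print(np.round(pix2world(c,u,20)))
for u in [(337,338),(364,355),(398,376),(424,398),(346,249)]:
    u=np.array(u)/1.5; print('side',np.round(pix2world(s,u,14)))
tiles=[cv2.resize(I[238:276,x:x+44,::-1],None,fx=8,fy=8,interpolation=cv2.INTER_CUBIC) for x in(230,260,293,320)]
a=np.vstack([np.hstack(tiles[:2]),np.hstack(tiles[2:])]); cv2.imwrite("pics/n.png",cv2.convertScaleAbs(a,alpha=2.2))
b=cv2.resize(I[225:280,105:205,::-1],None,fx=8,fy=8,interpolation=cv2.INTER_CUBIC); cv2.imwrite("pics/lev.png",b)
b=cv2.resize(I[140:220,250:370,::-1],None,fx=6.5,fy=6.5,interpolation=cv2.INTER_CUBIC); cv2.imwrite("pics/fix.png",cv2.convertScaleAbs(b,alpha=1.5))
E
```

```text
[427. -36.  20.]
[ 434. -118.   20.]
[ 442. -208.   20.]
[ 440. -284.   20.]
[662. 223.  20.]
side [424. -40.  14.]
side [ 433. -120.   14.]
side [ 443. -211.   14.]
side [ 440. -287.   14.]
side [663. 221.  14.]
```

View pics/n.png

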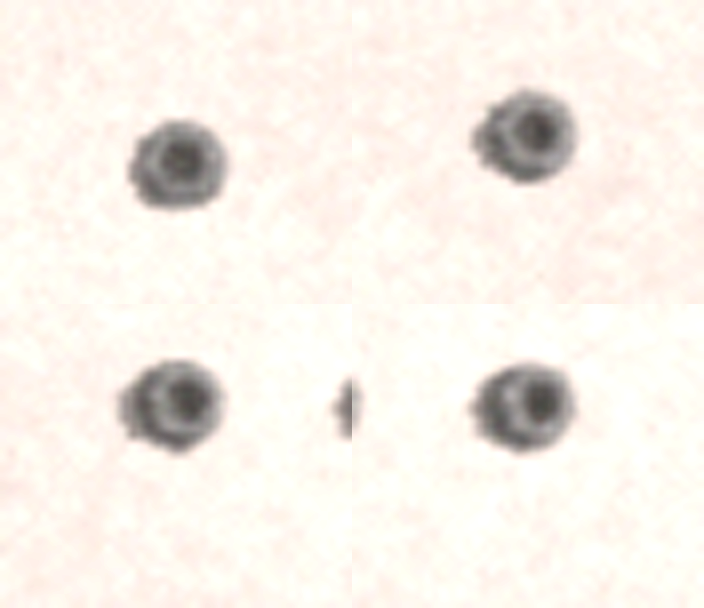

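View pics/lev.png

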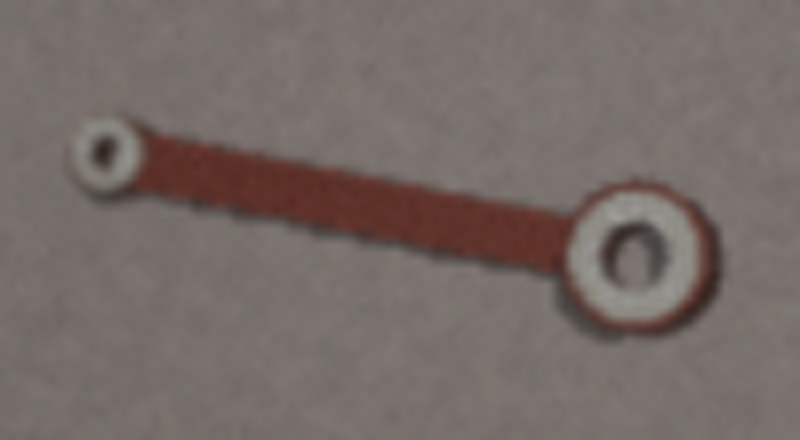

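View pics/fix.png

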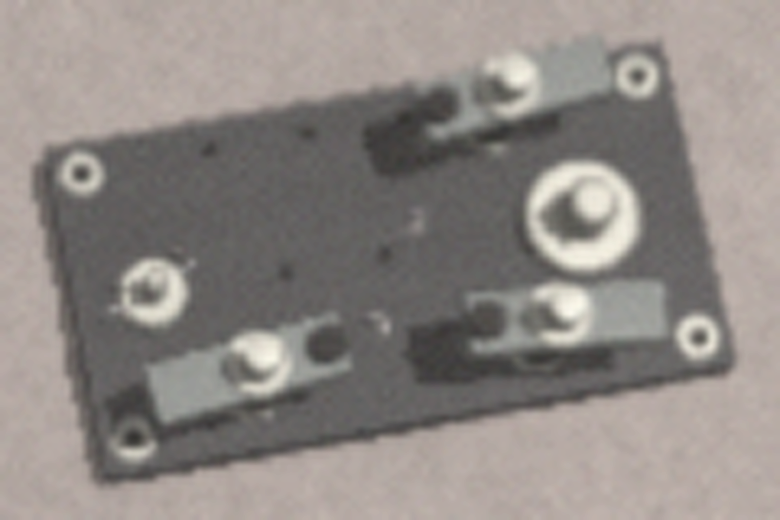

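```bash
python3 -m handwheel '{"translation": [[0.2,-0.33,0],[0.2,-0.33,0],[0.2,-0.33,0],[0.2,-0.33,0],[0.2,-0.33,0],[0.2,-0.33,-0.1],[0.15,-0.33,-0.1],[0.1,-0.33,-0.1]], "twist": [-0.1,-0.1,-0.1,-0.1,-0.1,-0.1,-0.07,-0.07]}' 0
```

```text
time: 2.2
tool_pos: [429.1, 77.5, 204.6]
tcp_rot: [-3.141, -0.01, -0.026]
contact_force: [0.6, -0.1, -0.1]
grip_width: 91.5
```

```bash
python3 -m handwheel '{"translation": [[0,-0.2,-0.15],[0,-0.2,-0.15],[0,-0.2,-0.15],[-0.02,-0.17,-0.15],[0,0,-0.1],[0,0,0],[0,0,0],[0,0,0]], "twist": [0.008,0.008,0,0,0,0,0,0]}'
python3 - <<'E'
from h import *
o=get_obs(); print(o["tool_pos"],o["tcp_rot"])
c=capture("top"); I=c["img"]
g=cv2.cvtColor(I,cv2.COLOR_RGB2GRAY)
b=cv2.resize(I[215:285,210:360,::-1],None,fx=5,fy=5,interpolation=cv2.INTER_CUBIC); cv2.imwrite("pics/n2.png",cv2.convertScaleAbs(b,alpha=1.8))
c=capture("side"); I=c["img"]
b=cv2.resize(I[190:290,180:330,::-1],None,fx=5,fy=5,interpolation=cv2.INTER_CUBIC); cv2.imwrite("pics/n2s.png",cv2.convertScaleAbs(b,alpha=1.8))
E
```

```text
time: 3.2
tool_pos: [428.1, -45.7, 97.7]
tcp_rot: [3.141, -0.014, -0.007]
contact_force: [0.1, -0.0, 0.6]
grip_width: 92.0
[428.08238486 -45.72303759  97.67502465] [ 3.14122661 -0.01448455 -0.00728245]
```

View pics/n2.png

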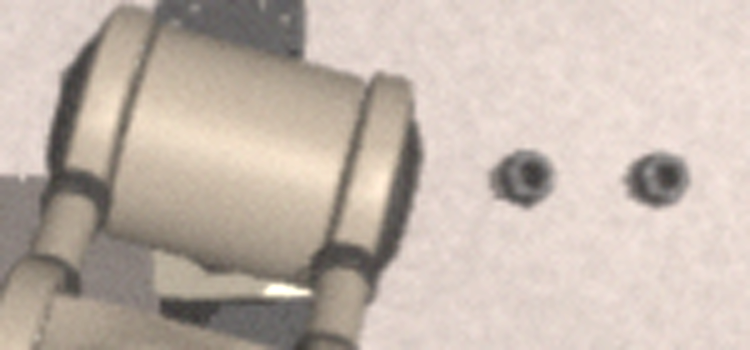

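View pics/n2s.png

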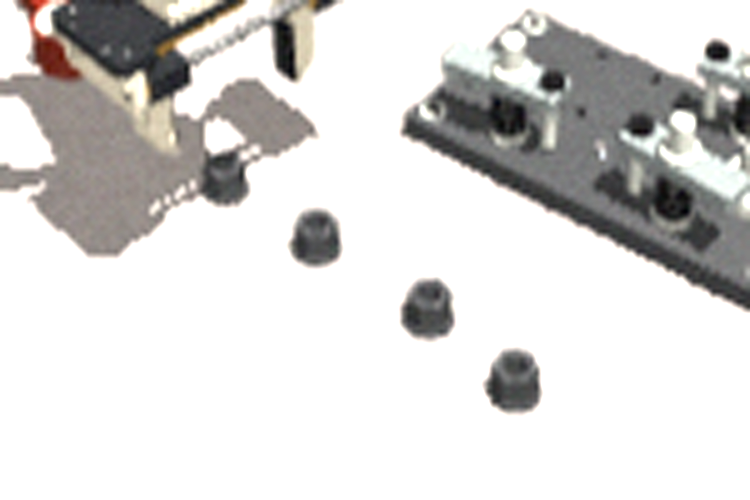

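```bash
python3 -m handwheel '{"translation": [[-0.01,0.05,-0.1],[0,0,-0.12],[0,0,-0.12],[0,0,-0.09],[0,0,-0.03],[0,0,0],[0,0,0],[0,0,0]], "twist": [0,0,0,0,0,0,0,0]}'
```

```text
time: 4.3
tool_pos: [429.5, -37.4, 30.4]
tcp_rot: [3.139, -0.023, -0.004]
contact_force: [-0.2, -0.0, -0.1]
grip_width: 91.8
```

```bash
python3 -m handwheel '{"translation": [[-0.015,0,-0.005],[0,0,0],[0,0,0],[0,0,0],[0,0,0],[0,0,0],[0,0,0],[0,0,0]], "twist": [0,0,0,0,0,0,0,0]}' 255
```

```text
time: 5.3
tool_pos: [427.4, -37.6, 30.1]
tcp_rot: [3.139, -0.024, -0.004]
contact_force: [0.3, -0.9, -0.0]
grip_width: 24.4
```

```bash
python3 -m handwheel '{"translation": [[0,0,0.15],[0.1,0.1,0.2],[0.2,0.25,0.2],[0.25,0.29,0.05],[0.25,0.29,0],[0.25,0.29,0],[0.2,0.26,0],[0,0,0]], "twist": [0,0,0,0,0,0,0,0]}'
```

```text
time: 6.3
tool_pos: [618.0, 192.4, 122.0]
tcp_rot: [3.14, -0.022, -0.008]
contact_force: [-0.3, -0.4, -1.9]
grip_width: 24.4
```

```bash
python3 -m handwheel '{"translation": [[0.01,-0.01,-0.12],[0,0,-0.15],[0,0,-0.15],[0,0,-0.1],[0,0,-0.05],[0,0,-0.01],[0,0,0],[0,0,0]], "twist": [0,0,0,0,0,0,0,0]}'
```

```text
time: 7.3
tool_pos: [616.0, 185.9, 33.0]
tcp_rot: [3.14, -0.017, -0.012]
contact_force: [0.1, -0.4, -1.0]
grip_width: 24.5
```

```bash
python3 -m handwheel '{"translation": [[0,0,0],[0,0,0],[0,0,0],[0,0,0.02],[0,0,0.1],[0,0,0.2],[0,0,0.2],[0,0,0.1]], "twist": [0,0,0,0,0,0,0,0]}' 155
```

```text
time: 8.3
tool_pos: [615.5, 185.5, 130.2]
tcp_rot: [3.139, -0.017, -0.013]
contact_force: [-0.3, -0.2, 0.1]
grip_width: 35.8
```

```bash
python3 -m handwheel '{"translation": [[-0.15,-0.2,0],[-0.2,-0.3,0],[-0.2,-0.3,0],[-0.2,-0.3,0],[-0.2,-0.3,0],[-0.16,-0.3,0],[-0.1,-0.25,-0.05],[0,-0.08,-0.1]], "twist": [0,0,0,0,0,0,0,0]}' 0
```

```text
time: 9.3
tool_pos: [429.4, -125.9, 112.8]
tcp_rot: [3.138, -0.028, -0.009]
contact_force: [-0.9, -0.3, -0.6]
grip_width: 91.7
```

```bash
python3 - <<'E'
from h import *
o=get_obs();print(o["tool_pos"],o["tcp_rot"])
c=capture("side"); save(c,"s2.png")
c=capture("top"); 
b=cv2.resize(c["img"][140:230,120:240,::-1],None,fx=5,fy=5,interpolation=cv2.INTER_CUBIC); cv2.imwrite("pics/d2.png",cv2.convertScaleAbs(b,alpha=1.8))
E
```

```text
[ 429.37856161 -125.93303389  112.81763682] [ 3.13785577 -0.02819292 -0.00905162]
```

View pics/d2.png

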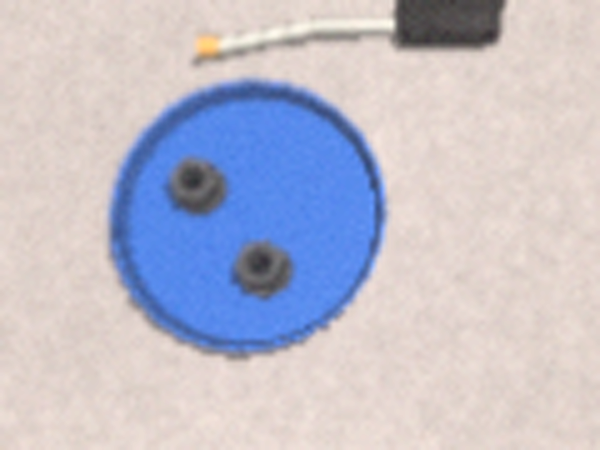

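The dish now holds two upright nuts, at (195,185) and (262,268) in the crop, and its right side is free.

```bash
python3 -m handwheel '{"translation": [[0.03,0.045,-0.1],[0,0,-0.14],[0,0,-0.14],[0,0,-0.1],[0,0,-0.04],[0,0,-0.01],[0,0,0],[0,0,0]], "twist": [0,0,0,0,0,0,0,0]}'
```

```text
time: 10.4
tool_pos: [437.1, -114.6, 34.2]
tcp_rot: [3.138, -0.03, -0.005]
contact_force: [1.2, 0.6, 0.3]
grip_width: 91.9
```

```bash
python3 -m handwheel '{"translation": [[-0.02,-0.03,-0.03],[0,0,0],[0,0,0],[0,0,0],[0,0,0],[0,0,0],[0,0,0],[0,0,0]], "twist": [0,0,0,0,0,0,0,0]}' 255
```

```text
time: 11.4
tool_pos: [434.2, -119.8, 30.1]
tcp_rot: [3.138, -0.032, -0.005]
contact_force: [-0.1, 0.2, 0.9]
grip_width: 23.7
```

```bash
python3 -m handwheel '{"translation": [[0,0.1,0.2],[0.1,0.25,0.2],[0.22,0.3,0.2],[0.25,0.3,0],[0.25,0.3,0],[0.25,0.3,0],[0.25,0.25,0],[0.12,0.05,0]], "twist": [0,0,0,0,0,0,0,0]}'
```

```text
time: 12.4
tool_pos: [653.2, 167.2, 122.1]
tcp_rot: [3.139, -0.03, -0.009]
contact_force: [-0.3, -0.6, -0.9]
grip_width: 24.1
```

```bash
python3 -m handwheel '{"translation": [[-0.01,-0.05,-0.1],[0,0,-0.15],[0,0,-0.15],[0,0,-0.1],[0,0,-0.02],[0,0,0],[0,0,0],[0,0,0]], "twist": [0,0,0,0,0,0,0,0]}'
```

```text
time: 13.4
tool_pos: [647.6, 155.6, 38.2]
tcp_rot: [3.137, -0.024, -0.01]
contact_force: [0.6, -0.1, -0.9]
grip_width: 23.8
```

```bash
python3 -m handwheel '{"translation": [[0,0.015,-0.02],[0,0,-0.01],[0,0,0],[0,0,0],[0,0,0],[0,0,0],[0,0,0],[0,0,0]], "twist": [0,0,0,0,0,0,0,0]}'; python3 -m handwheel '{"translation": [[0,0,0],[0,0,0],[0,0,0],[0,0,0.02],[0,0,0.1],[0,0,0.2],[0,0,0.2],[0,0,0.1]], "twist": [0,0,0,0,0,0,0,0]}' 155
```

```text
time: 14.4
tool_pos: [648.0, 158.2, 34.3]
tcp_rot: [3.137, -0.026, -0.01]
contact_force: [-0.1, 0.5, -1.6]
grip_width: 24.7
time: 15.4
tool_pos: [647.9, 158.2, 132.5]
tcp_rot: [3.137, -0.026, -0.01]
contact_force: [-0.4, 0.5, 0.1]
grip_width: 36.1
```

```bash
python3 - <<'E'
from h import *
c=capture("top"); s=capture("side")
f=lambda x,y,ox,oy,k:((x+.5)/k-.5+ox,(y+.5)/k-.5+oy)
B=pix2world(c,f(638,256,105,225,8),36); S=pix2world(c,f(106,153,105,225,8),28)
print("lev",B,S,np.hypot(*(S-B)[:2]),np.degrees(np.arctan2(*(S-B)[1::-1])))
P=pix2world(c,f(594,200,250,140,6.5),57); N=pix2world(c,f(155,284,250,140,6.5),53)
print("fix",P,N,np.hypot(*(N-P)[:2]),np.degrees(np.arctan2(*(N-P)[1::-1])))
for x,y in[(513,78),(565,307),(261,352)]: print("stud",pix2world(c,f(x,y,250,140,6.5),100))
I=c["img"]; b=cv2.resize(I[140:280,100:220,::-1],None,fx=4,fy=4,interpolation=cv2.INTER_CUBIC); cv2.imwrite("pics/l3.png",cv2.convertScaleAbs(b,alpha=1.6))
I=s["img"]; b=np.hstack([cv2.resize(I[160:210,160:220,::-1],None,fx=6.5,fy=6.5,interpolation=cv2.INTER_CUBIC),cv2.resize(I[195:245,305:365,::-1],None,fx=6.5,fy=6.5,interpolation=cv2.INTER_CUBIC)]); cv2.imwrite("pics/s3.png",b)
for l in("lever_big","lever_small","plug","pin"):
  for n,cc in(("top",c),("side",s)): print(l,n,[(np.round(w(cc,r["position"])).tolist(),round(r["score"],2)) for r in spot_point(n,l)][:1])
E
```

```text
lev [434.13622446 147.89954548  36.        ] [473.93773887 334.94637863  28.        ] 191.23461594890586 77.9872568481243
fix [ 658.4756217  -287.66702828   57.        ] [627.62132885 -99.82701643  53.        ] 190.35718384006654 99.32801370767183
stud [ 700.066548   -248.73188153  100.        ]
stud [ 602.48078912 -264.03212598  100.        ]
stud [ 587.0574189  -139.40518412  100.        ]
lever_big top [([428.0, 150.0, 1.0], 0.6)]
lever_big side [([434.0, 146.0, 17.0], 0.78)]
lever_small top []
lever_small side [([471.0, 335.0, 16.0], 0.67)]
plug top [([658.0, -283.0, 58.0], 0.67)]
plug side [([661.0, -289.0, 52.0], 0.75)]
pin top [([627.0, -101.0, 53.0], 0.7)]
pin side [([624.0, -96.0, 49.0], 0.67)]
```

View pics/l3.png

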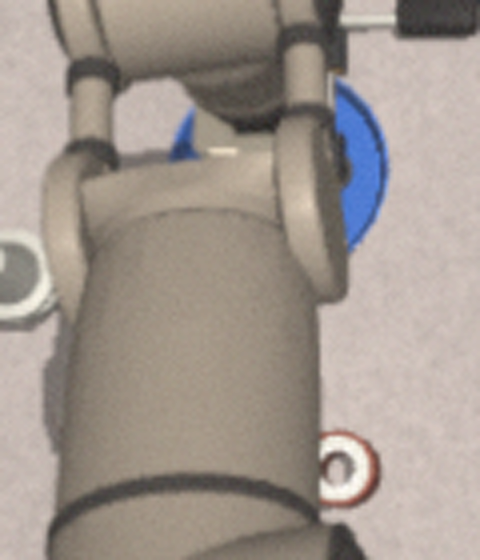

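View pics/s3.png

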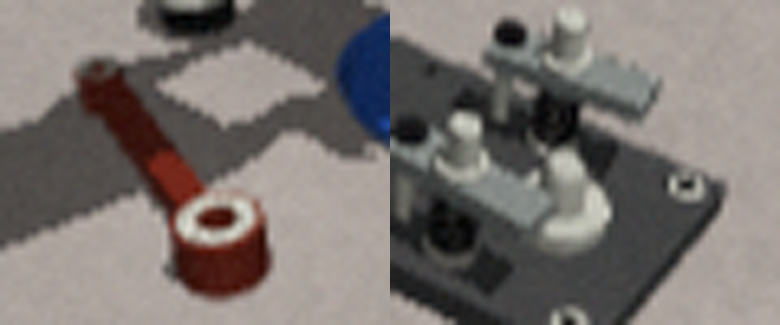

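```bash
python3 -m handwheel '{"translation": [[-0.1,0,0],[-0.25,0.04,0],[-0.25,0.06,0],[-0.25,0.06,0],[-0.25,0.06,0],[-0.22,0.06,0],[-0.03,0,0],[0,0,0]], "twist": [0,-0.03,-0.03,-0.03,-0.03,-0.01,0,0]}' 0
```

```text
time: 16.9
tool_pos: [438.2, 200.1, 125.8]
tcp_rot: [3.136, -0.019, -0.221]
contact_force: [1.2, -1.0, -1.3]
grip_width: 91.7
```

```bash
python3 -m handwheel '{"translation": [[0.04,0,-0.08],[0,0,-0.13],[0,0,-0.15],[0,0,-0.15],[0,0,-0.09],[0,0,-0.03],[0,0,0],[0,0,0]], "twist": [0.007,0,0,0,0,0,0,0]}'
python3 - <<'E'
from h import *
c=capture("side"); b=cv2.resize(c["img"][150:230,150:250,::-1],None,fx=7,fy=7,interpolation=cv2.INTER_CUBIC); cv2.imwrite("pics/s4.png",b)
print(get_obs()["tool_pos"])
E
```

```text
time: 17.9
tool_pos: [452.3, 198.5, 25.0]
tcp_rot: [3.137, -0.023, -0.212]
contact_force: [0.4, -0.2, -0.3]
grip_width: 91.6
[452.37942464 198.52770601  25.1137812 ]
```

View pics/s4.png

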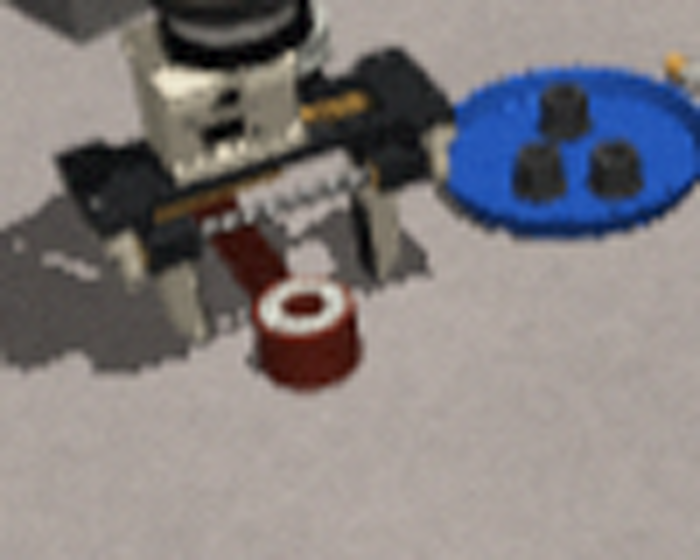

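The dish holds three upright nuts and the open fingers straddle the lever arm. I'll shift the tool about 7 mm in -x and close.

```bash
python3 -m handwheel '{"translation": [[-0.045,0.01,0.01],[0,0,0],[0,0,0],[0,0,0],[0,0,0],[0,0,0],[0,0,0],[0,0,0]], "twist": [0,0,0,0,0,0,0,0]}'; python3 -m handwheel '{"translation": [[0,0,0],[0,0,0],[0,0,0],[0,0,0],[0,0,0],[0,0,0],[0,0,0],[0,0,0]], "twist": [0,0,0,0,0,0,0,0]}' 255
```

```text
time: 18.95
tool_pos: [445.7, 200.5, 28.0]
tcp_rot: [3.139, -0.026, -0.211]
contact_force: [-0.5, -1.2, 0.7]
grip_width: 91.5
time: 19.95
tool_pos: [445.2, 200.5, 28.0]
tcp_rot: [3.138, -0.025, -0.212]
contact_force: [-2.1, 0.4, 2.0]
grip_width: 19.3
```

Gripped with a 19.3 mm opening. I'll lift it gently and check.

```bash
python3 -m handwheel '{"translation": [[0,0,0.05],[0,0,0.1],[0,0,0.1],[0,0,0.1],[0,0,0.1],[0,0,0.1],[0,0,0.05],[0,0,0]], "twist": [0,0,0,0,0,0,0,0]}'
python3 - <<'E'
from h import *
c=capture("side"); b=cv2.resize(c["img"][130:230,140:260,::-1],None,fx=6,fy=6,interpolation=cv2.INTER_CUBIC); cv2.imwrite("pics/s5.png",b)
o=get_obs(); print(o["contact_force"],o["moment"],o["tool_pos"])
for l in("lever_big","lever_small"): print(l,[(np.round(w(c,r["position"])).tolist(),round(r["score"],2)) for r in spot_point("side",l)])
E
```

```text
time: 20.95
tool_pos: [439.7, 198.5, 117.1]
tcp_rot: [3.131, -0.012, -0.211]
contact_force: [0.6, -0.5, -8.1]
grip_width: 19.5
[-0.38319124  0.39637853 -7.92470366] [-0.08425189  0.09061972  0.01248514] [439.46669401 198.48780524 116.72788738]
lever_big [([426.0, 146.0, 108.0], 0.54), ([567.0, 381.0, -4.0], 0.41)]
lever_small []
```

View pics/s5.png

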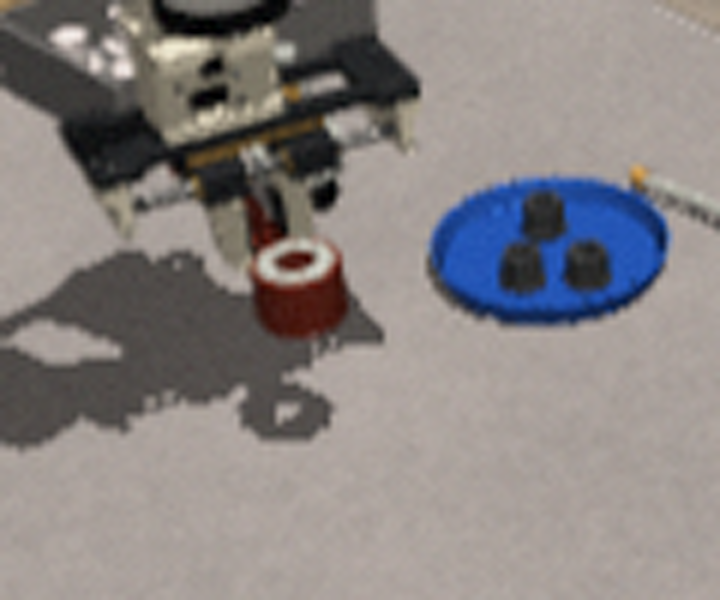

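```bash
python3 -m handwheel '{"translation": [[0,0,0.1],[0.02,0,0.15],[0.05,-0.05,0.12],[0.08,-0.1,0.06],[0.1,-0.15,0],[0.1,-0.2,0],[0.1,-0.22,0],[0.1,-0.22,0]], "twist": [0,0,0,0.02,0.02,0.02,0.02,0.02]}'
```

```text
time: 22.1
tool_pos: [519.6, 55.0, 176.8]
tcp_rot: [3.127, 0.001, -0.044]
contact_force: [0.3, 0.8, -7.5]
grip_width: 19.9
```

```bash
python3 -m handwheel '{"translation": [[0.1,-0.22,0],[0.1,-0.22,0],[0.1,-0.22,0],[0.1,-0.22,0],[0.1,-0.22,0],[0.1,-0.22,0],[0.05,-0.15,0],[0.05,-0.1,0]], "twist": [0.02,0.02,0.02,0.02,0.02,0.02,0.01,0]}'
```

```text
time: 23.1
tool_pos: [624.0, -189.6, 166.3]
tcp_rot: [3.133, 0.017, 0.165]
contact_force: [0.4, 0.8, -7.8]
grip_width: 19.4
```

```bash
python3 -m handwheel '{"translation": [[0.03,-0.05,0.03],[0.04,-0.07,0.03],[0.04,-0.07,0.02],[0.03,-0.06,0.01],[0.02,-0.03,0],[0,0,0],[0,0,0],[0,0,0]], "twist": [0,0,0,0,0,0,0,0]}'
python3 - <<'E'
from h import *
o=get_obs(); print(o["contact_force"],o["moment"],o["tool_pos"],o["tcp_rot"])
for n in("top","side"):
    c=capture(n); save(c,n+"6.png")
    for l in("lever_big","lever_small","lever"): print(n,l,[(np.round(w(c,r["position"])).tolist(),round(r["score"],2)) for r in spot_point(n,l)])
    I=c["img"]; y,x,h,ww=(130,230,110,150) if n=="top" else (130,230,130,150)
    cv2.imwrite("pics/%s6c.png"%n,cv2.convertScaleAbs(cv2.resize(I[y:y+h,x:x+ww,::-1],None,fx=5,fy=5,interpolation=cv2.INTER_CUBIC),alpha=1.5))
E
```

```text
time: 24.1
tool_pos: [647.6, -231.9, 176.1]
tcp_rot: [3.139, 0.023, 0.165]
contact_force: [0.1, -0.7, -6.9]
grip_width: 20.0
[ 0.10072103 -0.6690029  -6.85979706] [-0.09648859 -0.03098111  0.03242144] [ 647.624536   -231.9047457   176.14650987] [3.13863434 0.02326844 0.16530226]
top lever_big [([657.0, -285.0, 166.0], 0.66)]
top lever_small [([624.0, -93.0, 166.0], 0.52), ([644.0, 159.0, 15.0], 0.17)]
top lever [([653.0, -281.0, 148.0], 0.62), ([644.0, 193.0, 1.0], 0.6)]
side lever_big [([656.0, -285.0, 167.0], 0.71), ([627.0, -95.0, 50.0], 0.47)]
side lever_small [([621.0, -99.0, 163.0], 0.9), ([618.0, 188.0, 9.0], 0.44)]
side lever [([654.0, -283.0, 149.0], 0.9), ([443.0, -281.0, 16.0], 0.49)]
```

View pics/top6c.png

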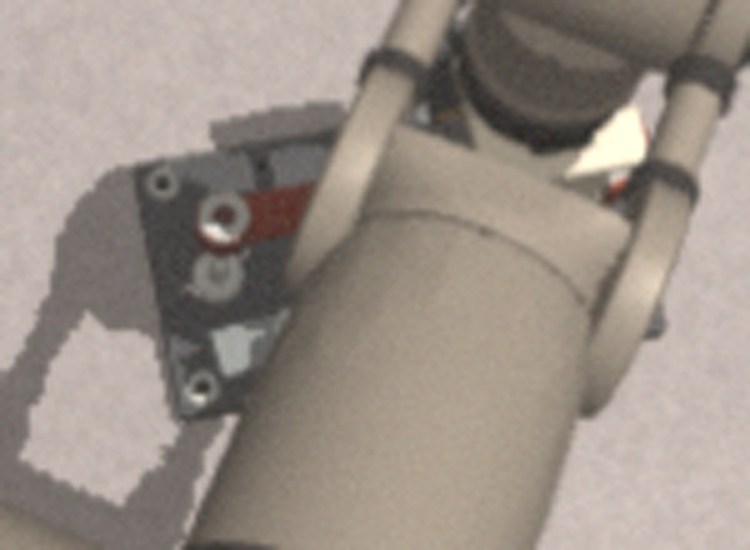

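View pics/side6c.png

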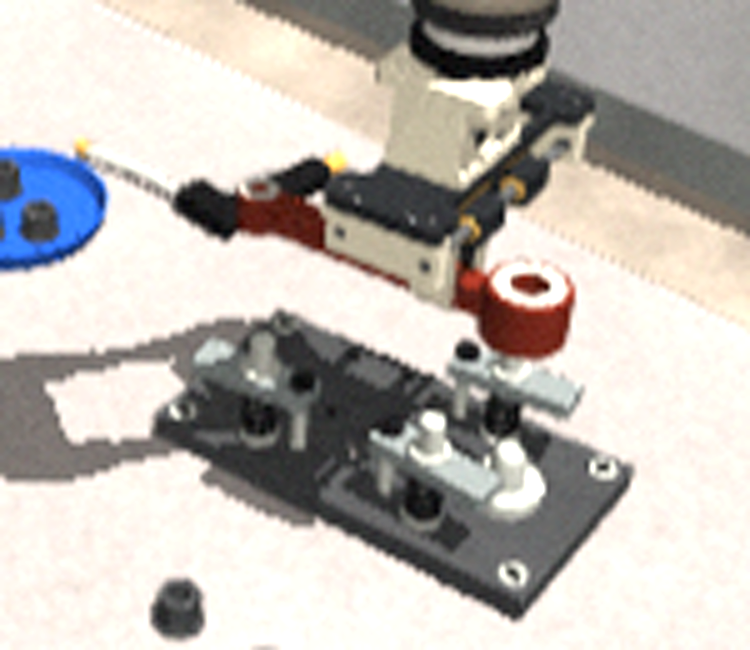

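```bash
python3 - <<'E'
from h import *
f=lambda x,y,ox,oy,k:((x+.5)/k-.5+ox,(y+.5)/k-.5+oy)
t=capture("top"); s=capture("side")
print("top small",pix2world(t,f(223,216,230,130,5),176))
print("side big",pix2world(s,f(530,283,230,130,5),184),"plug",pix2world(s,f(513,450,230,130,5),57))
print("side small",pix2world(s,f(263,186,230,130,5),176))
o=get_obs(); print(o["tool_pos"],o["tcp_rot"])
E
```

```text
top small [625.0267358  -96.66897791 176.        ]
side big [ 656.93149556 -282.65024158  184.        ] plug [ 658.3889315  -288.44795193   57.        ]
side small [627.42292327 -95.7192761  176.        ]
[ 647.764046   -232.28672773  176.25202734] [3.13827969 0.02292581 0.16497668]
```

```bash
python3 -m handwheel '{"translation": [[0.01,-0.017,0],[0,0,0],[0,0,0],[0,0,0],[0,0,0],[0,0,0],[0,0,0],[0,0,0]], "twist": [0,0,0,0,0,0,0,0]}'
python3 - <<'E'
from h import *
for n in("top","side"):
    c=capture(n); save(c,n+"7.png")
    for l in("lever_big","lever_small"): print(n,l,[(np.round(w(c,r["position"])).tolist(),round(r["score"],2)) for r in spot_point(n,l)][:1])
o=get_obs(); print(o["contact_force"],o["moment"],o["tool_pos"],o["tcp_rot"],np.abs(o["dq"]).max())
E
```

```text
time: 25.6
tool_pos: [649.3, -235.0, 176.2]
tcp_rot: [3.138, 0.023, 0.165]
contact_force: [0.6, -0.6, -8.1]
grip_width: 19.8
top lever_big [([654.0, -287.0, 169.0], 0.55)]
top lever_small [([627.0, -98.0, 166.0], 0.56)]
side lever_big [([658.0, -292.0, 167.0], 0.73)]
side lever_small [([626.0, -100.0, 165.0], 0.94)]
[ 0.40636158  0.03312497 -7.59032165] [-0.10643519  0.05060868 -0.00675324] [ 649.34800571 -235.03442174  176.17155216] [3.13837923 0.02303007 0.16496539] 0.001905320102315837
```

View pics/side7.png

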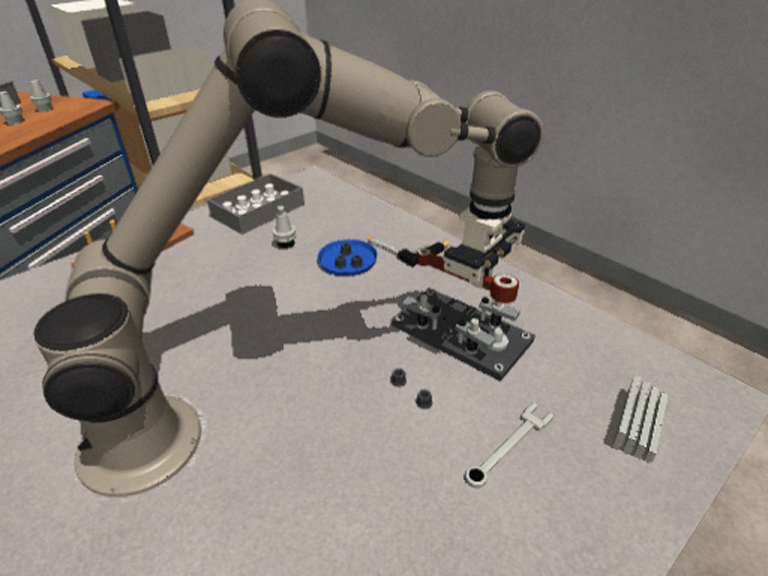

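The side picture shows three nuts in the dish at (346,258) and two left on the bench at (398,377) and (424,398). The lever is held level over the fixture, its big eye at (506,285), and the spanner, holder and blow gun haven't moved.

```bash
python3 -c "
from plant import *
print(close_job())"
```

```text
the job is handed in; nothing more can be done
None
```

I put two loose nuts in the dish beside the one already there and let go, so it holds exactly three, all upright. I then gripped the lever at its balance point and carried it to the fixture. I handed the job in at about 26 s with the arm still and holding the lever there.

- **Position:** at the last check the big eye was at about (656, -289) against the plug at about (658, -287). The small eye was at about (626, -99) against the pin at about (627, -99). The two cameras differ by up to about 5 mm on the big eye, which is about what their detections are good to.
- **Height:** the lever's underside is at about 148 mm, so roughly 48 mm above the stud tops.
- **Level:** both eyes are at the same height to within about 3 mm. The gripper is tilted about 1.3°, and its tilt changed about 2.7° between gripping and the end. The lever could therefore be rolled up to about 2.7° about its long axis; I didn't measure that roll directly.
- **Hold:** the wrist force is about 8 N, roughly the lever's weight. I saw no sign of the lever touching the fixture.
- **Left alone:** the spanner, tool holder and blow gun look unmoved, and two nuts remain on the bench.

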